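# Open the terminal cover of the probe connection box

## Robot

A 6-joint arm with a two-finger parallel gripper is mounted at the origin on a cart in front of the work surface, level with it; the furniture and walls round the work are solid. World frame = base frame: x ahead of the robot, y to its left, z up, the work surface at z = 0. Lengths are in m, angles in degrees, forces in N, time in s.
With the tool pointing down it reaches from about 0.35 to 0.875 m from the base axis. Payload 4.2 kg.
Tool frame: the origin (TCP) lies between the finger pads; the fingertips stand 11 mm ahead of it and the grasp point (between the pads) lies 8 mm behind it; z points along the fingers, y is the direction in which the jaws open and shut (so a half turn about z gives the same grasp; the last joint's range is limited). The gripper opens to 87 mm and grips with 3 to 60 N. Pads are 19 mm wide; open, the fingers measure 117 mm over their backs; the gripper's body (75 mm by 190 mm) begins 51 mm behind the grasp point.
Start: joints at [60.825, 22.042, 0.453, 0, -68.411, -14.817], TCP at [0.434, 0.45, 0.234] pointing down, gripper open.
Joint ranges: [-179.83, 179.83], [-69.29, 118.12], [-61.27, 80.66], [-181.25, 117.63], [-171.15, -9.14], [-177.46, 177.46]. Speed limits (degrees/s): [159.86, 159.86, 180, 180, 180, 180].

## Interface

Orientations are given as a 3x3 rotation matrix whose columns are the frame's x, y, z axes.
In Python, from station import sense, capture, get_calibration, finish_job, search_frame, cut_out gives the robot as it stands.
- The arm moves only by the tool arm_command, never from a script. Its argument "rows" is a list of rows, each an object with "fingers": the opening in per cent of the stroke, from 0 (shut) to 100 (fully open); "travel": the shift along the tool's x, y, z in cm, a list of three; "roll": the turn about the tool's z in degrees. A call has 1 to 10 rows; each row is the pose to reach, as a shift and turn from the pose commanded when the call began, along the tool's axes at that moment; what a row does not reach only later rows make up. A row lasts 1/10 s, in which the tool goes at most 50 mm and 8.59 degrees, less where a joint would pass 70% of its speed; a pose out of reach is approached as far as the arm can. A call with a gripper value outside its range is refused whole. The fingers move at their own pace and stop on an object; the grip force is fixed at half the most. Time passes only in rows, so rows that repeat a pose let the fingers close. It gives the time, the measured TCP pose, the force and the opening at its end, in the units of the state.
- sense(): the state, without advancing time (a new reading comes with each control period).
- capture(name): name is "scene" or "top"; returns (picture, depth): 420x560x3 uint8, red, green, blue; 420x560 float32, m along the optical axis (not along the pixel's ray), 0 where there is no reading.
- get_calibration(name): a dict with "fov_y" (degrees; the focal length in pixels is half the picture's height over the tangent of half this angle, whatever the lens; pixels are square), "cx", "cy" (the principal point, pixels), "origin" and "attitude" of the camera in the world. Camera axes: x right, y down, z forward; pixel columns grow to the right and rows downward; lengths in m; the calibration is good to about 2 mm. A picture is of the moment at which its call begins. get_calibration takes no time and is no camera call.
- finish_job(): hands the job in, once; it reports no verdict.
Trained networks look in the newest picture that a camera, given by its name, has taken for a name from the list of things; names that differ only in an ending like _2 or _b are one class to them, and where a whole thing is asked for, a point or a joint stands for the part that bears it (a point fixed in the world has none). Each returns a list of dicts, best first, with "p" (0 to 1); they miss things now and then, are a little off and sometimes report something else, mostly with a low value. They report only what shows in the picture. A call takes as long as a camera call. They do not tell look-alikes from the thing itself.
- search_frame(camera, label): "position" ([x, y, z] in m, in world coordinates, good to about 4 mm: the middle of the surface that is visible of it).
- cut_out(camera, label): "mask" (420x560 bool, what is visible of it).
The state is a dict: "time_s": time; "joints": joint angles; "joint_velocities": joint speeds; "effort": joint torques, N m; "tcp_pos": TCP position; "ee_rot": TCP orientation; "wrist_force": force on the tool from outside, world axes, zero at the start; "moment": the same for the moment, N m; "gripper_width": opening from 0.0 (shut) to 1.0 (fully open).
Only numpy, scipy, OpenCV 4.12 (cv2) and the standard library are available. Lean on these libraries where they do the work, as an engineer would, in place of code of your own. Each camera call takes 0.05 s, during which the arm holds its last target. There are 200 camera calls.

## Task

The white sliding cover on the grey probe connection box has to come off its terminals. With closed fingertips press the sprung snap tab down until the cover is released and jumps forward, let the tab spring back up, then push the cover by its upright rib off its seat and all the way along onto the box's flat parking deck, until it meets or nearly meets the end stop and lies flat there. Only press and push: do not lift the cover, and leave the screwdriver, ring gauge, loupe and bushing around the box where they are.

Things in the scene. Friction and masses are not known exactly. Their poses are not given: they have to be found in the camera images.
- probe_box: Grey metal box fixed to the plate, 112 x 240 mm. Origin on its underside; it spans x -63..49, y -121..120 mm, z up. Its -y half is the terminal well with the cover's seat, its +y half the flat parking deck, 29.5 mm high. Side walls 34 mm high; beside the seat (y -115..-20) hold-down lips at x -63..-50 and 36..49, top 41.5 mm. End stop: 40 mm high wall, inner face y = 113 mm.
- terminal_cover: White plastic cover, 84 (x) x 92 (y) x 5 mm, about 0.1 kg, axes as the box's; origin: centre of its underside. It slides along the box's +y with about 1 to 1.5 N. In the box's frame it is latched at about (0, -62, 30) mm; once released a spring ejector moves it 18 mm on to y = -44. It is off its seat and the well is open beyond y = 45; at the end stop y = 67 mm.
- cover_rib (a point): Middle of the top edge of the cover's upright push rib, straight above the cover's origin: 50 mm long (x), 7 mm thick (y), standing 15 mm above the plate of the cover, top 50 mm above the work surface. The cover is flat for 42 mm behind the rib (-y side), 35 mm above the work surface: push the rib's -y face from there, fingertips just above the plate.
- tab_pad (a point): Centre of the top of the snap tab's ribbed aluminium pad, 28 (x) x 32 (y) mm, outside the box's -x wall at (-92, -78) mm in the box's frame; top 44 mm above the work surface when out. It goes straight down. Below it is only a 12 mm high foot; the nearest lip of the box is 15 mm from the pad's edge and 41.5 mm high.
- snap_tab (a joint): Travel of the snap tab in m: 0 = out, 0.009 = down at its stop. The cover is released at about 0.005 to 0.006; the tab springs back out when let go. It takes about 3 to 6 N all the way down, the friction of the loaded tooth included; then it meets its rigid stop. Hold it down about half a second while the cover jumps.
- terminal_screwdriver: Bystander: screwdriver with yellow handle, 179 mm long, 20 mm thick, lying on the plate at the box's -x side.
- plain_ring: Bystander: steel ring gauge, 54 mm across, 18 mm high, lying at the box's -y end.
- eye_loupe: Bystander: black waisted loupe, 42 mm across, 39 mm high, standing on the box's +x side.
- bronze_bushing: Bystander: flanged bushing, 31 mm across, 22 mm high, beyond the box's +y end.
Mind the look-alikes: they are no part of the job. Leave any yellow look-alike of the terminal_cover alone.

How it is judged (in metres and radians):
On the way, in this order (a step that is already met when the one before it is completed fails the run):
1. the snap tab is pressed in (at least 4 mm) (value of joint snap_tab above 0.004 m), for 0.05 s.
2. the tab is let go and is out again with the cover released (more than 8 mm forward of its latched place) (value of joint snap_tab below 0.003 m and y of terminal_cover in the frame of probe_box above -0.054 m), for 0.1 s.
At the end, for the whole second after the job is handed in: The cover lies flat (within 0.06 rad) and at rest on the parking deck, its origin at box y of 45 to 75 mm (the end stop is met at 67 mm), between the side walls (within 12 mm of the centre line in x) and at deck height; the snap tab is out again (less than 3 mm in) (y of terminal_cover in the frame of probe_box between 0.045 and 0.075 m and x of terminal_cover in the frame of probe_box between -0.012 and 0.012 m and z of terminal_cover in the frame of probe_box between 0.025 and 0.034 m and angle between terminal_cover's own z axis and vertical below 0.06 rad and linear speed of terminal_cover below 0.01 m/s and value of joint snap_tab below 0.003 m); the robot touches nothing.
It fails at once if the cover is lifted (more than 10 mm above its seat or deck) (z of terminal_cover in the frame of probe_box above 0.04 m).
It fails at once if the cover is tipped by more than 0.3 rad (angle between terminal_cover's own z axis and vertical above 0.3 rad).
It fails at once if a bystander (screwdriver, ring gauge, loupe, bushing) is moved more than 15 mm (distance of any of terminal_screwdriver, plain_ring, eye_loupe, bronze_bushing from where it was at the start of the episode above 0.015 m).
It also fails if it takes over 38 s, if anything falls off the work surface, if the arm or the gripper's body presses on something with over 40 N, if the wrist force passes 120 N, or if a joint passes its speed limit or range.

## Working session

There is one attempt and no reset: what is moved stays moved. The work goes in short steps, Python scripts to look and compute and a tool call to move; the robot and the scene stay as the last step left them, time stands still between calls to the robot, and variables do not carry over. Pictures are saved under pics/ and viewed, about 8 in all and at most 12, crops included, and the job is handed in when it is done.

Besides the shell and the picture viewer there is one more tool, called after "Emit:" as a command line: name --argument value ..., lists and objects as JSON in quotes. arm_command: Moves the arm, as the interface text tells. Its arguments: {"type":"object","properties":{"rows":{"type":"array","items":{"type":"object","properties":{"fingers":{"type":"number"},"travel":{"type":"array","items":{"type":"number"}},"roll":{"type":"number"}}}}},"required":["rows"]}

```bash
mkdir -p pics; cat > h.py <<'E'
import numpy as np, cv2
from station import *
def save(n,im): cv2.imwrite('pics/'+n+'.png',cv2.cvtColor(im,cv2.COLOR_RGB2BGR))
def K(c):
    k=get_calibration(c); f=210/np.tan(np.radians(k['fov_y'])/2); return f,k['cx'],k['cy'],np.array(k['origin']),np.array(k['attitude'])
def world(c,d):
    f,cx,cy,o,R=K(c); v,u=np.mgrid[:420,:560]
    return np.stack([(u-cx)/f*d,(v-cy)/f*d,d],-1)@R.T+o
def pix(c,p):
    f,cx,cy,o,R=K(c); q=(np.array(p)-o)@R; return (f*q[0]/q[2]+cx, f*q[1]/q[2]+cy)
E
python3 - <<'E'
from h import *
np.set_printoptions(precision=4,suppress=True)
s=sense(); print(s['time_s'],s['tcp_pos'],s['ee_rot'],s['wrist_force'])
for c in ['scene','top']:
    p,d=capture(c); save(c+'0',p); np.savez('/tmp/'+c,p=p,d=d); print(c,K(c))
    for l in ['probe_box','terminal_cover','cover_rib','tab_pad']:
        for r in search_frame(c,l): print(c,l,round(r['p'],2),np.array(r['position']),np.round(pix(c,r['position'])))
E
```

```text
0.0 [0.4337 0.4493 0.2325] [[ 0.7193 -0.6947 -0.0014]
 [-0.6947 -0.7193 -0.0016]
 [ 0.0001  0.0022 -1.    ]] [ 0.4023 -0.6656  0.0759]
scene (np.float64(531.1813464334431), 287.8385192882799, 210.08877236956536, array([-0.0989,  0.5156,  0.6248]), array([[-0.6157, -0.4663,  0.6352],
       [-0.7878,  0.3481, -0.5081],
       [ 0.0158, -0.8132, -0.5817]]))
scene probe_box 0.66 [0.4909 0.0235 0.0293] [296. 231.]
scene terminal_cover 0.67 [ 0.5163 -0.0596  0.0369] [322. 205.]
scene terminal_cover 0.61 [0.4096 0.264  0.0026] [206. 329.]
scene cover_rib 0.88 [ 0.5208 -0.0558  0.0351] [319. 206.]
scene tab_pad 0.47 [ 0.429  -0.07    0.0427] [357. 223.]
scene tab_pad 0.29 [0.4955 0.0251 0.0286] [294. 230.]
top (np.float64(390.32689624250395), 280.50812688615514, 210.44070426142807, array([ 0.388 , -0.0024,  0.9224]), array([[ 0.015 , -0.9863,  0.1646],
       [-0.9995, -0.0105,  0.0284],
       [-0.0262, -0.1649, -0.986 ]]))
top probe_box 0.78 [0.5155 0.0188 0.0278] [282. 220.]
top terminal_cover 0.79 [0.4136 0.259  0.0106] [179. 263.]
top terminal_cover 0.69 [ 0.5164 -0.065   0.0393] [319. 219.]
top cover_rib 0.81 [0.4163 0.2567 0.0024] [181. 262.]
top cover_rib 0.66 [0.5151 0.0193 0.0286] [282. 220.]
top cover_rib 0.62 [ 0.5191 -0.0651  0.0359] [319. 218.]
top tab_pad 0.75 [ 0.4326 -0.0783  0.0448] [325. 256.]
```

```bash
python3 - <<'E'
from h import *
p=np.load('/tmp/top.npz')['p']; save('t1',cv2.resize(p[150:330,150:420],None,fx=2.9,fy=2.9,interpolation=cv2.INTER_CUBIC))
E
```

```text
(no output)
```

View pics/scene0.png

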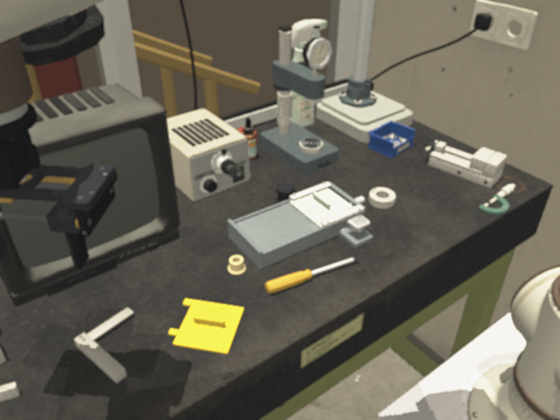

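View pics/t1.png

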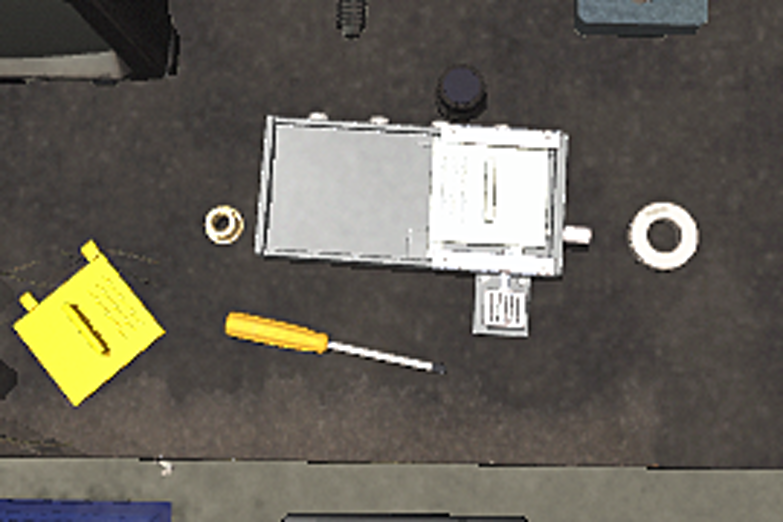

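The scene picture shows the white cover on the grey box around px (322,205), its tab at (357,225), and the yellow look-alike at (206,325). In the top crop, the cover is at (490,190), the tab pad at (503,305) and the yellow decoy at (88,325). Candidates: cover/rib is white at top px (319,218) or yellow at (180,262). I choose the white one; the tab pad is at (325,256). Next I fit the box pose from depth.

```bash
python3 - <<'E'
from h import *
np.set_printoptions(precision=4,suppress=True)
m=None
for c in ['top','scene']:
    z=np.load(f'/tmp/{c}.npz'); W=world(c,z['d'].astype(float)); ok=z['d']>0
    reg=ok&(W[...,0]>.38)&(W[...,0]<.64)&(W[...,1]>-.22)&(W[...,1]<.2)
    print(c,'plate z',np.median(W[...,2][reg&(abs(W[...,2])<.01)]))
    b=reg&(W[...,2]>.022)&(W[...,2]<.06)&(W[...,0]>.45)
    n,l,st,ce=cv2.connectedComponentsWithStats(b.astype(np.uint8)); i=1+np.argmax(st[1:,4]); 
    P=W[l==i]; r=cv2.minAreaRect(P[:,:2].astype(np.float32)); print('rect',r,len(P)); 
    t=reg&(W[...,2]>.036)&(W[...,2]<.052)&(W[...,0]<.4505)&(W[...,1]<0); Q=W[t]
    print('pad',len(Q),Q.mean(0) if len(Q) else '',Q.min(0),Q.max(0))
    rb=reg&(W[...,2]>.0455)&(W[...,0]>.46)&(W[...,0]<.57)&(W[...,1]<0); Q=W[rb]
    print('rib',len(Q),Q.mean(0),Q.min(0),Q.max(0)); 
    cv=W[reg&(abs(W[...,2]-.0295)<.003)&(W[...,1]>.03)&(W[...,0]>.47)]; print('deck',cv.mean(0),cv.min(0),cv.max(0))
    for l in ['tab_pad','cover_rib','probe_box']:
        capture(c)
        for k in cut_out(c,l)[:2]:
            M=k['mask']&ok; Q=W[M]; print(l,round(k['p'],2),M.sum(),np.median(Q,0),cv2.minAreaRect(Q[:,:2].astype(np.float32)))
E
```

```text
top plate z 0.0002892872459741014
rect ((0.5201756954193115, -0.012712404131889343), (0.262824684381485, 0.12867414951324463), 86.07276916503906) 5241
pad 176 [ 0.4326 -0.0747  0.0441] [ 0.4192 -0.0894  0.0397] [ 0.4462 -0.0601  0.0479]
rib 71 [ 0.5248 -0.0635  0.0499] [ 0.4617 -0.1047  0.0459] [ 0.5684 -0.0373  0.0534]
deck [0.5253 0.0711 0.0298] [0.4702 0.0304 0.0265] [0.6376 0.1961 0.0325]
tab_pad 0.53 184 [ 0.4327 -0.0753  0.044 ] ((0.4376661479473114, -0.07475154846906662), (0.029270168393850327, 0.036989256739616394), 89.6356201171875)
cover_rib 0.87 1481 [0.4138 0.2582 0.0056] ((0.4167896509170532, 0.2629116177558899), (0.09575051814317703, 0.09698968380689621), 40.79033660888672)
cover_rib 0.82 1386 [ 0.5216 -0.0619  0.0354] ((0.5225071310997009, -0.06313653290271759), (0.09163842350244522, 0.09117733687162399), 89.37801361083984)
probe_box 0.63 4214 [0.5121 0.0191 0.0308] ((0.5009548664093018, -0.011813059449195862), (0.2619940936565399, 0.16725367307662964), 86.01671600341797)
scene plate z -0.00048116776235063163
rect ((0.5433716177940369, -0.014483556151390076), (0.264842
[... 203 characters left out ...]
[ 0.5492 -0.0587  0.0509]
deck [0.5249 0.0716 0.0291] [0.47   0.0301 0.0265] [0.6235 0.1972 0.0325]
tab_pad 0.3 694 [0.405  0.0998 0.0146] ((0.4108695685863495, 0.05768684297800064), (0.17631135880947113, 0.038048822432756424), 81.6577377319336)
cover_rib 0.79 2694 [0.4089 0.2625 0.0046] ((0.4189497232437134, 0.2620590627193451), (0.10067956149578094, 0.09741950035095215), 41.96458053588867)
cover_rib 0.57 1202 [ 0.5192 -0.059   0.0346] ((0.5185520052909851, -0.06291498988866806), (0.09452150017023087, 0.09609398245811462), 88.54512023925781)
probe_box 0.95 6037 [0.4904 0.0223 0.0288] ((0.5211568474769592, -0.025864511728286743), (0.29015177488327026, 0.21622173488140106), 86.61312866210938)
```

```bash
python3 - <<'E'
from h import *
np.set_printoptions(precision=4,suppress=True)
for c in ['top','scene']:
    z=np.load(f'/tmp/{c}.npz'); W=world(c,z['d'].astype(float)); ok=z['d']>0
    b=ok&(W[...,2]>.0325)&(W[...,2]<.042)&(W[...,0]>.45)&(W[...,0]<.62)&(W[...,1]>-.01)&(W[...,1]<.13); P=W[b]
    for side in (P[P[:,0]<.5],P[P[:,0]>.55]):
        print(c,'wall',len(side),np.polyfit(side[:,1],side[:,0],1), np.degrees(np.arctan(np.polyfit(side[:,1],side[:,0],1)[0])))
    e=W[ok&(W[...,2]>.034)&(W[...,2]<.044)&(W[...,0]>.48)&(W[...,0]<.57)&(W[...,1]>.08)&(W[...,1]<.15)]; print('end stop',len(e),e.mean(0))
    q=W[ok&(W[...,2]>.045)&(W[...,0]>.49)&(W[...,0]<.56)&(W[...,1]<-.04)&(W[...,1]>-.085)]; print('rib',len(q),q.mean(0),np.degrees(np.arctan(np.polyfit(q[:,0],q[:,1],1)[0])),q[:,0].min(),q[:,0].max())
E
```

```text
top wall 163 [0.099  0.4707] 5.65450510374386
top wall 161 [-0.0266  0.5741] -1.5208469589667761
end stop 128 [0.5242 0.1136 0.0397]
rib 71 [ 0.5253 -0.0632  0.0499] -3.643623670068023 0.5010409083752314 0.5493707824361593
scene wall 176 [0.155  0.4634] 8.811665054840855
scene wall 147 [-0.0751  0.5777] -4.2920711911549425
end stop 174 [0.5225 0.1157 0.0383]
rib 75 [ 0.5235 -0.0623  0.0483] -2.4944661344976673 0.4985543652560567 0.5492265490740171
```

Emit:
arm_command --rows '[{"fingers": 0,"roll": 8,"travel": [3.5,3.5,0]},{"fingers": 0,"roll": 16,"travel": [7,7,0]},{"fingers": 0,"roll": 24,"travel": [10,10.3,0]},{"fingers": 0,"roll": 32,"travel": [13.5,13.8,0]},{"fingers": 0,"roll": 40,"travel": [17,17.3,0]},{"fingers": 0,"roll": 48,"travel": [20.5,20.7,0]},{"fingers": 0,"roll": 49.5,"travel": [24,24.2,0]},{"fingers": 0,"roll": 49.5,"travel": [27.5,27.7,0]},{"fingers": 0,"roll": 49.5,"travel": [31,31.2,0]},{"fingers": 0,"roll": 49.5,"travel": [34,35,0]}]'

```text
time_s: 2.1
tcp_pos: [0.4356, -0.0402, 0.234]
ee_rot: [[-0.06, -0.998, 0.001], [-0.998, 0.06, 0.0], [-0.0, -0.001, -1.0]]
wrist_force: [1.6, -0.6, 0.2]
gripper_width: 0.169
```

Emit:
arm_command --rows '[{"fingers": 0,"roll": 0,"travel": [3.45,0.2,0]},{"fingers": 0,"roll": 0,"travel": [3.45,0.2,4]},{"fingers": 0,"roll": 0,"travel": [3.45,0.2,8]},{"fingers": 0,"roll": 0,"travel": [3.45,0.2,12]},{"fingers": 0,"roll": 0,"travel": [3.45,0.2,15]},{"fingers": 0,"roll": 0,"travel": [3.45,0.2,15.9]},{"fingers": 0,"roll": 0,"travel": [3.45,0.2,15.9]},{"fingers": 0,"roll": 0,"travel": [3.45,0.2,15.9]}]'

```text
time_s: 2.9
tcp_pos: [0.4328, -0.0724, 0.0758]
ee_rot: [[-0.06, -0.998, 0.003], [-0.998, 0.06, 0.0], [-0.0, -0.003, -1.0]]
wrist_force: [-0.6, 1.2, 0.1]
gripper_width: 0.01
```

```bash
python3 - <<'E'
from h import *
p,d=capture('scene'); q,_=capture('top')
a=cv2.resize(p[150:270,270:420],(500,400),interpolation=cv2.INTER_CUBIC)
b=cv2.resize(q[180:300,270:360],(300,400),interpolation=cv2.INTER_CUBIC); save('c1',np.hstack([a,b]))
s=sense(); print(s['tcp_pos'],s['wrist_force'],s['gripper_width'])
E
```

```text
[ 0.43291566 -0.07232747  0.07617312] [0.81173705 0.38323397 0.24956452] 0.006790513412053512
```

View pics/c1.png

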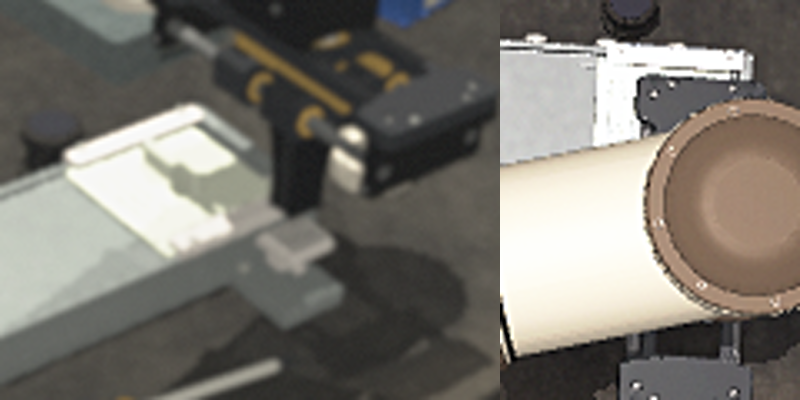

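Emit:
arm_command --rows '[{"fingers": 0,"roll": 0,"travel": [0.1,0.1,1.5]},{"fingers": 0,"roll": 0,"travel": [0.1,0.1,2.1]},{"fingers": 0,"roll": 0,"travel": [0.1,0.1,2.4]},{"fingers": 0,"roll": 0,"travel": [0.1,0.1,2.6]},{"fingers": 0,"roll": 0,"travel": [0.1,0.1,2.7]},{"fingers": 0,"roll": 0,"travel": [0.1,0.1,2.75]},{"fingers": 0,"roll": 0,"travel": [0.1,0.1,2.75]}]'

```text
time_s: 3.7
tcp_pos: [0.4308, -0.0734, 0.0474]
ee_rot: [[-0.061, -0.998, 0.001], [-0.998, 0.061, 0.0], [-0.0, -0.001, -1.0]]
wrist_force: [-0.5, 1.0, 5.1]
gripper_width: 0.005
```

Emit:
arm_command --rows '[{"fingers": 0,"roll": 0,"travel": [0,0,0.05]},{"fingers": 0,"roll": 0,"travel": [0,0,0.05]},{"fingers": 0,"roll": 0,"travel": [0,0,0.05]},{"fingers": 0,"roll": 0,"travel": [0,0,0.05]},{"fingers": 0,"roll": 0,"travel": [0,0,0.05]}]'

```text
time_s: 4.2
tcp_pos: [0.4308, -0.0735, 0.0467]
ee_rot: [[-0.061, -0.998, 0.001], [-0.998, 0.061, 0.0], [-0.0, -0.001, -1.0]]
wrist_force: [0.9, 2.3, 4.6]
gripper_width: 0.005
```

```bash
cat > rib.py <<'E'
from h import *
np.set_printoptions(precision=4,suppress=True)
import sys
p,d=capture('scene'); W=world('scene',d.astype(float))
for r in search_frame('scene','terminal_cover'): print(round(r['p'],2),np.array(r['position']))
q=W[(d>0)&(W[...,2]>.044)&(W[...,2]<.053)&(W[...,0]>.49)&(W[...,0]<.57)&(W[...,1]<.12)&(W[...,1]>-.085)]; print('rib',len(q),q.mean(0),np.median(q,0),q.min(0),q.max(0))
s=sense(); print(s['time_s'],s['tcp_pos'],s['wrist_force'])
save(sys.argv[1],cv2.resize(p[130:280,230:430],(800,600),interpolation=cv2.INTER_CUBIC))
E
python3 rib.py c2
```

```text
0.84 [ 0.5176 -0.0214  0.0353]
0.63 [0.41   0.2662 0.0022]
rib 86 [ 0.5258 -0.0235  0.0478] [ 0.5252 -0.0236  0.0481] [ 0.5015 -0.029   0.0441] [ 0.5529 -0.019   0.0509]
4.3 [ 0.4308 -0.0735  0.0467] [0.3927 1.8673 3.8562]
```

View pics/c2.png

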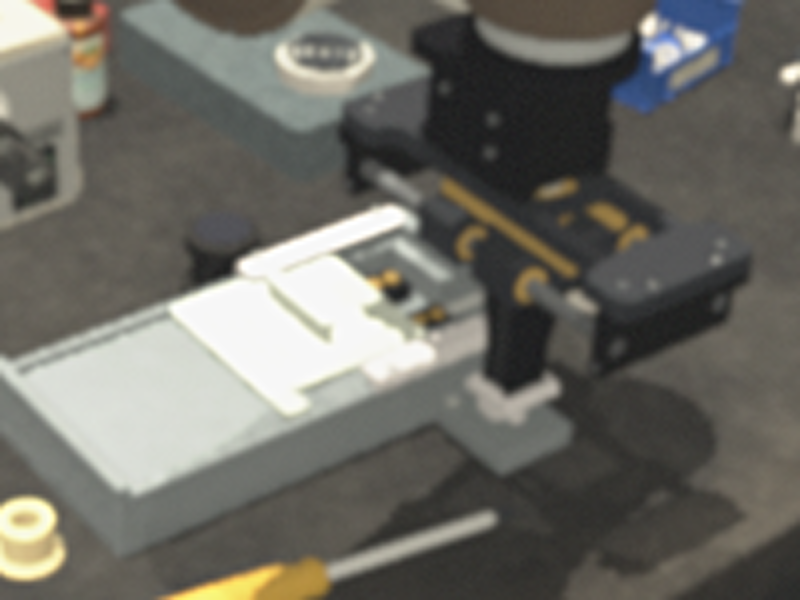

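The tab pressed, and the cover jumped to rib world (0.5255, -0.0235); the picture shows it at crop (310,310), flat. Now I release the tab and move behind the rib.

Emit:
arm_command --rows '[{"fingers": 0,"roll": 0,"travel": [0,0,-3]},{"fingers": 0,"roll": 0,"travel": [0,0,-6.5]},{"fingers": 0,"roll": 0,"travel": [0,0,-6.5]},{"fingers": 0,"roll": 0,"travel": [0,0,-6.5]},{"fingers": 0,"roll": 0,"travel": [-1.5,-5,-6.5]},{"fingers": 0,"roll": 0,"travel": [-2.85,-9.15,-6.5]},{"fingers": 0,"roll": 0,"travel": [-2.85,-9.15,-6.5]},{"fingers": 0,"roll": 0,"travel": [-2.85,-9.15,-4]},{"fingers": 0,"roll": 0,"travel": [-2.85,-9.15,-2]},{"fingers": 0,"roll": 0,"travel": [-2.85,-9.15,-2]}]'

```text
time_s: 5.3
tcp_pos: [0.5196, -0.0513, 0.0622]
ee_rot: [[-0.062, -0.998, -0.011], [-0.998, 0.062, -0.001], [0.002, 0.01, -1.0]]
wrist_force: [-0.0, -0.5, -0.3]
gripper_width: 0.005
```

```bash
python3 rib.py c3
```

```text
0.96 [0.4094 0.2644 0.0029]
0.91 [ 0.515  -0.0178  0.0378]
rib 98 [ 0.524  -0.0255  0.0484] [ 0.5223 -0.0234  0.0486] [ 0.5004 -0.0564  0.0441] [ 0.5517 -0.0183  0.0526]
5.4 [ 0.5225 -0.051   0.0655] [ 0.7016 -0.6265  0.8002]
```

View pics/c3.png

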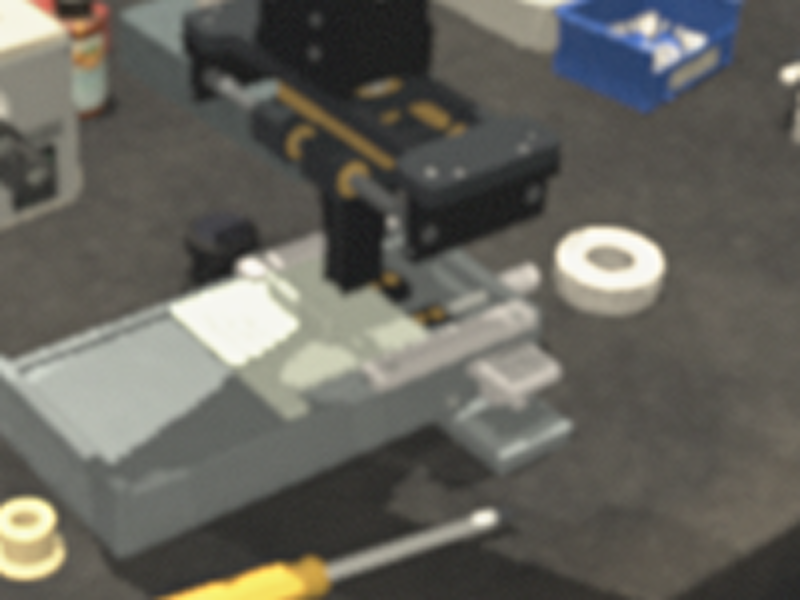

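Emit:
arm_command --rows '[{"fingers": 0,"roll": 0,"travel": [0,0,0.8]},{"fingers": 0,"roll": 0,"travel": [0,0,1.5]},{"fingers": 0,"roll": 0,"travel": [0,0,1.5]},{"fingers": 0,"roll": 0,"travel": [0,0,1.5]}]'

```text
time_s: 5.8
tcp_pos: [0.5235, -0.0507, 0.0516]
ee_rot: [[-0.061, -0.998, 0.0], [-0.998, 0.061, -0.0], [0.0, -0.0, -1.0]]
wrist_force: [0.2, -0.3, 0.1]
gripper_width: 0.002
```

Emit:
arm_command --rows '[{"fingers": 0,"roll": 0,"travel": [-0.5,0,0]},{"fingers": 0,"roll": 0,"travel": [-1,0,0]},{"fingers": 0,"roll": 0,"travel": [-1.5,0,0]},{"fingers": 0,"roll": 0,"travel": [-2,0,0]},{"fingers": 0,"roll": 0,"travel": [-2.5,0,0]},{"fingers": 0,"roll": 0,"travel": [-3,0,0]},{"fingers": 0,"roll": 0,"travel": [-3.5,0,0]},{"fingers": 0,"roll": 0,"travel": [-4,0,0]},{"fingers": 0,"roll": 0,"travel": [-4.5,0,0]},{"fingers": 0,"roll": 0,"travel": [-5,0,0]}]'

```text
time_s: 6.8
tcp_pos: [0.5265, -0.0004, 0.0515]
ee_rot: [[-0.061, -0.998, -0.0], [-0.998, 0.061, -0.0], [0.0, 0.0, -1.0]]
wrist_force: [-0.4, -0.8, -0.1]
gripper_width: 0.007
```

```bash
python3 rib.py c4
```

```text
0.85 [0.4089 0.265  0.0047]
0.81 [0.5157 0.0226 0.0334]
rib 135 [0.5249 0.0118 0.0482] [0.5203 0.0147 0.0486] [ 0.5032 -0.0099  0.0442] [0.5535 0.0217 0.0529]
6.9 [ 0.5267 -0.0001  0.0515] [-0.6266 -0.2558  0.1163]
```

View pics/c4.png

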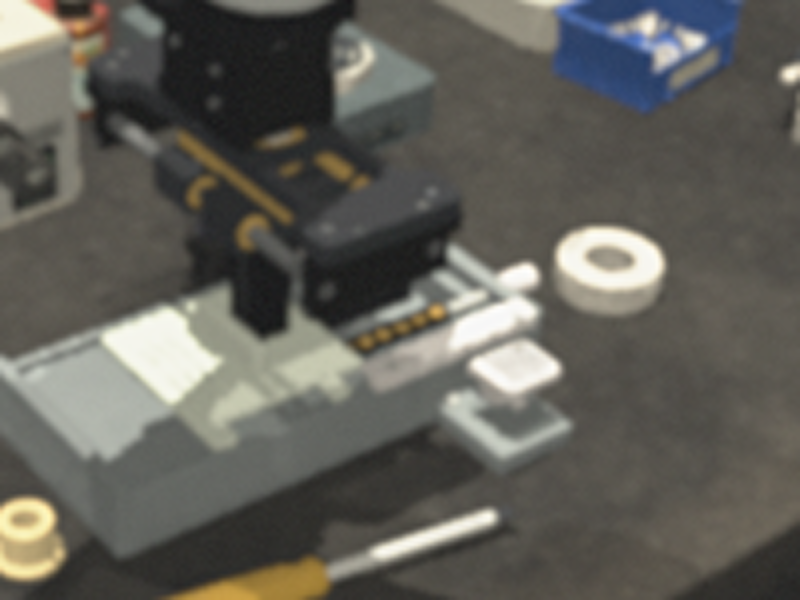

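The cover is following flat, with the rib near world y = 0.015. I keep pushing.

Emit:
arm_command --rows '[{"fingers": 0,"roll": 0,"travel": [-0.5,0,0]},{"fingers": 0,"roll": 0,"travel": [-1,0,0]},{"fingers": 0,"roll": 0,"travel": [-1.5,0,0]},{"fingers": 0,"roll": 0,"travel": [-2,0,0]},{"fingers": 0,"roll": 0,"travel": [-2.5,0,0]},{"fingers": 0,"roll": 0,"travel": [-3,0,0]},{"fingers": 0,"roll": 0,"travel": [-3.5,0,0]},{"fingers": 0,"roll": 0,"travel": [-3.9,0,0]},{"fingers": 0,"roll": 0,"travel": [-4.3,0,0]},{"fingers": 0,"roll": 0,"travel": [-4.4,0,0]}]'

```text
time_s: 7.9
tcp_pos: [0.5293, 0.0436, 0.0516]
ee_rot: [[-0.06, -0.998, 0.0], [-0.998, 0.06, 0.0], [-0.0, -0.0, -1.0]]
wrist_force: [-0.3, 0.0, -0.3]
gripper_width: 0.003
```

```bash
python3 rib.py c5
```

```text
0.76 [0.4086 0.2658 0.0038]
0.62 [0.5144 0.0695 0.0364]
rib 142 [0.5287 0.0553 0.048 ] [0.5254 0.0575 0.0483] [0.5065 0.0326 0.0441] [0.5563 0.0642 0.0529]
8.0 [0.5293 0.0434 0.0516] [-0.0853 -0.1875  0.0015]
```

View pics/c5.png

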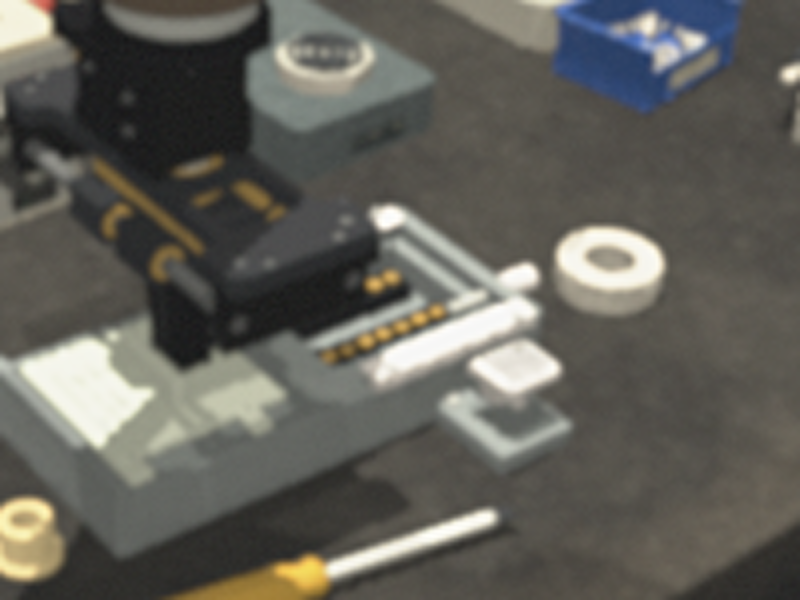

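The cover is nearly at the end stop, with a small gap left at crop (40,400). I creep the rest.

Emit:
arm_command --rows '[{"fingers": 0,"roll": 0,"travel": [-0.15,0,0]},{"fingers": 0,"roll": 0,"travel": [-0.3,0,0]},{"fingers": 0,"roll": 0,"travel": [-0.4,0,0]},{"fingers": 0,"roll": 0,"travel": [-0.5,0,0]},{"fingers": 0,"roll": 0,"travel": [-0.5,0,0]}]'

```text
time_s: 8.5
tcp_pos: [0.5296, 0.0483, 0.0516]
ee_rot: [[-0.061, -0.998, 0.0], [-0.998, 0.061, 0.0], [-0.0, -0.0, -1.0]]
wrist_force: [0.7, -0.2, 0.1]
gripper_width: 0.003
```

Emit:
arm_command --rows '[{"fingers": 0,"roll": 0,"travel": [0.6,0,0]},{"fingers": 0,"roll": 0,"travel": [1.2,0,0]},{"fingers": 0,"roll": 0,"travel": [1.2,0,-2]},{"fingers": 0,"roll": 0,"travel": [1.2,0,-5]},{"fingers": 0,"roll": 0,"travel": [3,0,-9]},{"fingers": 0,"roll": 0,"travel": [7,0,-13]},{"fingers": 0,"roll": 0,"travel": [11,0,-16]},{"fingers": 0,"roll": 0,"travel": [15,0,-18]},{"fingers": 0,"roll": 0,"travel": [18,0,-18]},{"fingers": 0,"roll": 0,"travel": [18,0,-18]}]'

```text
time_s: 9.5
tcp_pos: [0.518, -0.1349, 0.2325]
ee_rot: [[-0.066, -0.998, 0.002], [-0.998, 0.066, -0.0], [-0.0, -0.002, -1.0]]
wrist_force: [-1.0, -0.5, -0.3]
gripper_width: 0.006
```

```bash
python3 rib.py c6; python3 - <<'E'
from h import *
np.set_printoptions(precision=4,suppress=True)
p,d=capture('scene'); W=world('scene',d.astype(float))
q=W[(d>0)&(abs(W[...,2]-.034)<.004)&(W[...,0]>.49)&(W[...,0]<.57)&(W[...,1]>.03)&(W[...,1]<.1)]
A=np.c_[q[:,:2],np.ones(len(q))]; print('plate plane slopes',np.linalg.lstsq(A,q[:,2],rcond=None)[0][:2],len(q))
for l in ['tab_pad']:
    for r in search_frame('scene',l): print(l,r['p'],np.array(r['position']))
E
```

```text
0.89 [0.5249 0.0654 0.0366]
0.62 [0.4087 0.2671 0.004 ]
rib 86 [0.5304 0.0647 0.0477] [0.5308 0.065  0.0479] [0.5071 0.0591 0.044 ] [0.5558 0.0691 0.0515]
9.6 [ 0.5179 -0.1324  0.2313] [0.68   1.0149 0.151 ]
plate plane slopes [0.0055 0.0002] 895
tab_pad 0.72 [ 0.4282 -0.0727  0.043 ]
```

View pics/c6.png

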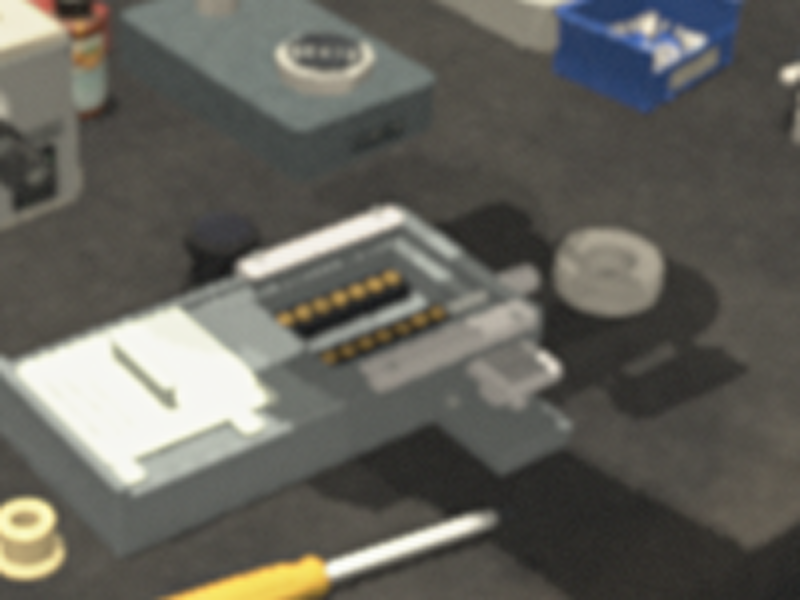

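The cover lies flat at the end stop (rib at crop (145,375)) and the tab is up. The rib moved 127 mm, which puts the cover at box y of about 65 mm. I hand it in.

```bash
python3 -c "
from station import *
print(finish_job())"
```

```text
the job is handed in; nothing more can be done
None
```

The cover is off its terminals and lies on the parking deck next to the end stop. I handed the job in at about 10 s; no verdict is reported.

- **Pressing the tab:** I pressed it down about 8 mm with closed fingertips (about 5 N) and held it half a second. The cover jumped about 39 mm instead of the 18 mm described. The tab came back up when I let go.
- **Pushing the cover:** I pushed it by the rib along the box to the end stop, without lifting it. I then backed the arm off, and it is clear of everything.
- **Last checks on the cover:** The rib moved 127 mm in total, which puts the cover at box y of about 65 mm. The fitted tilt of its plate is about 0.006 rad.
- **Last checks around the box:** The tab pad is at 43 mm height, so the tab is out. In the last picture the screwdriver, ring gauge, loupe and bushing look to be where they were; I judged that by eye and did not measure it. No check failed.

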